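# Check a clamp's gate latch and sort it

### The arm

A 6-joint arm with a two-finger parallel gripper is mounted at the origin on the work surface. World frame = base frame: x ahead of the robot, y to its left, z up, the work surface at z = 0. Lengths are in mm, angles in rad, forces in N, time in s.
With the tool pointing down it reaches from about 325 to 875 mm from the base axis. Payload 4.4 kg.
Tool frame: the origin (TCP) lies at the very end of the fingers, on their centre line; the grasp point (between the pads) lies 19 mm behind it; z points along the fingers, y is the line along which they close (so a half turn about z gives the same grasp; the last joint's range is limited). The gripper opens to 85 mm and grips with 20 to 120 N. Pads are 22 mm wide; open, the fingers measure 114 mm over their backs; the gripper's body (76 mm by 85 mm) begins 54 mm behind the grasp point. The pads swing forward as they close: fully open they stand 13 mm farther back than shut.
Start: joints at [1.135, 0.207, 1.542, -0, 1.393, -0.15], TCP at [161.565, 551.837, 231.282] pointing down, gripper open.
Joint ranges: [-2.73, 2.73], [-0.86, 2.22], [0.23, 2.46], [-1.11, 4.25], [0.08, 2.63], [-2.82, 2.82]. Speed limits (rad/s): [2.79, 2.79, 3.14, 3.14, 3.14, 3.14].

### API

Orientations are given as a rotation vector (axis times angle).
In Python, from plant import bot gives the robot as it stands.
- The arm moves only by the tool carry_out, never from a script. Its argument "increments" is a list of rows, each a list of 3 entries, a list of its own where there are three numbers: the opening, from 0 (shut) to 1 (fully open), then the shift along the tool's x, y, z in cm, then the turn, a rotation vector about the tool's x, y, z in rad. A call has 1 to 10 rows; each row shifts and turns the commanded pose from where the row before left it, along the tool's axes as they then stand; what a row does not reach is not made up. A row lasts 1/8 s, in which the tool goes at most 62.5 mm and 10.7 degrees, less where a joint would pass 70% of its speed; a pose out of reach is approached as far as the arm can. A call is refused whole if a number of a shift passes 6.25 or a number of a turn 0.188, either way. A call with a gripper value outside its range is refused whole. The fingers move at their own pace and stop on an object; "newtons" is the grip in N (left out, the last holds). Time passes only in rows, so rows that do not move let the fingers close. It gives the time, the measured TCP pose, the force, the opening and the grip force at its end, in the units of the state.
- bot.read_state(): the state, without advancing time (a new reading comes with each control period).
- bot.capture(name): name is "scene" or "top"; returns a dict with "pixels" (384x512x3 uint8, red, green, blue), "intrinsics" (3x3 intrinsics, pixels), "extrinsics" (4x4, takes a point from camera to world coordinates). Camera axes: x right, y down, z forward; pixel columns grow to the right and rows downward; lengths in mm; the calibration is good to about 2 mm. A picture is of the moment at which its call begins. There is no depth.
- bot.job_done(): hands the job in; it is judged then, once.
The state is a dict: "clock": time; "joint_positions": joint angles; "qvel": joint speeds; "effort": joint torques, N m; "eef_pos": TCP position; "eef_rot": TCP orientation; "force": force on the tool from outside, world axes, zero at the start; "ft_torque": the same for the moment, N m; "grip_width": finger opening in mm; "grasp_force": force on a finger pad.
Only numpy, scipy, OpenCV 4.12 (cv2) and the standard library are available. Lean on these libraries where they do the work, as an engineer would, in place of code of your own. Each camera call takes 0.05 s, during which the arm holds its last target. There are 200 camera calls.

### The job

Take the red clamp off the tilted sine plate, stand it flat on the middle of the steel bench block and let go of it, then push its brass latch button down to see whether the steel gate clicks open within the 15 N limit; stop pushing at 15 N if it has not. Then take the clamp again and stand it flat in the green tray if the gate opened, or in the red tray if it stayed shut. Do not drop or tip the clamp, and leave the other things on the bench where they are.

Things in the scene. Friction and masses are not known exactly. Their poses are not given: they have to be found in the camera images.
- clamp: Loose red aluminium clamp, 60 mm long (x), 40 wide (y), body 45 high, 0.3 kg; origin at the centre of its underside, z up. An 18 mm slot crosses its top along y (x -8 to +10 mm) down to 26 mm above the underside; solid below. It starts on the sine plate's slope, its x axis up the slope, its -x end against the end stop: there it can be held only across its 40 mm width.
- gate (a joint): The clamp's swinging steel gate in rad: a bar 40 x 13 x 6 mm lying on the clamp's top (45 to 52 mm up), clamp x -26 to +14 mm, pivot screw at x = -19 mm. 0 = shut over the slot, latched; 1.6 = open, pointing along clamp +y and jutting 13 mm past that side. Once unlatched its own spring swings it open within half a second and keeps it open.
- gate_tip (a point): Point at the free tip of the gate bar.
- button (a joint): Travel in m of the brass latch button on the clamp's top: 0 = up, grows as it is pushed down, stop at 11 mm. It starts to move at about 3 N and frees the gate at about 5 mm. With the right spring that takes about 7 N; some clamps have a far too heavy spring (5 N per mm) and let go only at about 26 N. It springs back up when let go.
- button_top (a point): Centre of the button's top face, 14 mm diameter; at clamp x = +21 mm, y = 0, 64 mm above the underside when up (12 mm above the gate). Moves with the button.
- sine_plate: Fixed chrome sine plate, base 160 x 80 x 18 mm, origin at the centre of its underside on the bench. The upper plate, 80 mm wide, slopes at 0.279 rad, rising along the body's +x. At its low end an end stop stands 14 mm above the slope. Under the clamp the slope is about 55 mm above the bench.
- bench_block: Fixed flat ground steel bench block, 100 (x) by 110 (y) by 16 mm high; origin at the centre of its underside on the bench; the clamp goes on top, about the middle.
- tray_green: Fixed open green tray for accepted parts, 132 (x) by 66 (y) by 28 mm high, walls and floor 3 mm (inside 126 by 60 mm); origin at the centre of its underside. The clamp goes in with its length along the tray's x, either way round; finger room only at the clamp's two ends (60 mm apart).
- tray_red: Fixed open red tray for rejected parts, same size and frame as the green one.
- pin_a: Bystander: polished steel dowel pin, 16 mm diameter, 60 mm long, lying in a small wooden rack (80 x 56 x 12 mm).
- pin_b: Bystander: the second dowel pin in the rack.
- radius_gauge: Bystander: grey steel radius gauge with its leaves fanned out, about 125 x 60 mm, 12 mm high, lying flat.
- square: Bystander: engineer's square lying flat, stock 75 mm, blade 110 mm, 16 mm high.
- v_block: Bystander: grey steel V-block, 50 x 50 x 36 mm.
- ring_gauge: Bystander: bright ring gauge, 52 mm diameter, 20 mm high.
- micrometer: Bystander: micrometer lying flat, about 135 x 50 mm, 18 mm high.
There are look-alikes about, which are no part of the job. Leave any blue look-alike of the clamp alone. Leave any purple look-alike of the bench_block alone.

How it is judged:
By the outcome, as a careful person would: the job done as asked, in the order asked, and still so for the second after the job is handed in, with the robot touching nothing.
It also fails if it takes over 64 s, if anything falls off the work surface, if the arm or the gripper's body presses on something with over 40 N, if the wrist force passes 120 N, or if a joint passes its speed limit or range.

## Working session

There is one attempt and no reset: what is moved stays moved. The work goes in short steps, Python scripts to look and compute and a tool call to move; the robot and the scene stay as the last step left them, time stands still between calls to the robot, and variables do not carry over. Pictures are saved under pics/ and viewed, at most 10 in all, crops included, and the job is handed in when it is done.

Besides the shell and the picture viewer there is one more tool, called after "Call:" as name(argument=value, ...) on one line, values as JSON. carry_out: Moves the arm, as the interface text tells. Its arguments: {"type":"object","properties":{"increments":{"type":"array"},"newtons":{"type":"number"}},"required":["increments"]}

```bash
mkdir -p pics
cat > h.py <<'E'
import numpy as np, cv2
from plant import bot
from scipy.spatial.transform import Rotation as R
def snap(n,f):
    c=bot.capture(n); cv2.imwrite('pics/'+f,c['pixels'][:,:,::-1]); np.savez('pics/'+f[:-4]+'.npz',**{k:np.array(c[k]) for k in('pixels','intrinsics','extrinsics')}); return c
def ray(c,u,v):
    E=np.array(c['extrinsics']);d=E[:3,:3]@np.linalg.inv(c['intrinsics'])@[u,v,1];return E[:3,3],d
def onz(c,u,v,z):
    o,d=ray(c,u,v);return o+d*(z-o[2])/d[2]
def tri(c1,p1,c2,p2):
    o1,d1=ray(c1,*p1);o2,d2=ray(c2,*p2)
    s=np.linalg.lstsq(np.c_[d1,-d2],o2-o1,rcond=None)[0];a=o1+s[0]*d1;b=o2+s[1]*d2
    return (a+b)/2,np.linalg.norm(a-b)
E
python3 - <<'E'
from h import *
np.set_printoptions(precision=3,suppress=True)
for n in('scene','top'):
    c=snap(n,n+'0.png');print(c['extrinsics'],c['intrinsics'])
s=bot.read_state();print(s)
E
```

```text
[[   0.843    0.447   -0.299  868.682]
 [   0.538   -0.695    0.477 -447.648]
 [   0.005   -0.563   -0.826  945.959]
 [   0.       0.       0.       1.   ]] [[378.74    0.    257.371]
 [  0.    378.74  192.035]
 [  0.      0.      1.   ]]
[[  -0.133   -0.966    0.22   319.077]
 [  -0.991    0.131   -0.025   57.446]
 [  -0.005   -0.221   -0.975 1225.757]
 [   0.       0.       0.       1.   ]] [[369.225   0.    256.937]
 [  0.    369.225 190.511]
 [  0.      0.      1.   ]]
{'clock': 0.1, 'joint_positions': array([ 1.136,  0.207,  1.543, -0.   ,  1.393, -0.15 ]), 'qvel': array([ 0.001, -0.002, -0.003,  0.001, -0.001, -0.002]), 'effort': array([ -0.   , -38.409, -29.255,  -0.   ,   0.005,  -0.   ]), 'eef_pos': array([161.253, 551.206, 230.198]), 'eef_rot': array([-0.446, -3.109,  0.003]), 'force': array([-0.008, -0.771, -0.089]), 'ft_torque': array([ 0.007, -0.012, -0.032]), 'grasp_force': 0.0, 'grip_width': 85.51096910847632}
```

View pics/scene0.png

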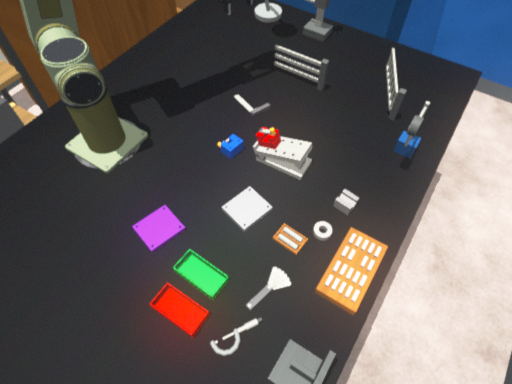

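View pics/top0.png

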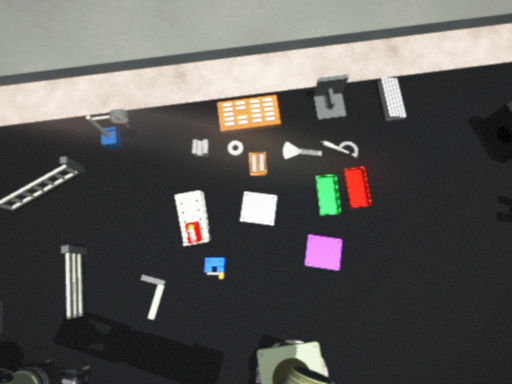

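Scene: red clamp at (267,137) on the chrome plate (285,152). The blue look-alike at (231,145) is not wanted. The steel block is at (247,207); the purple one at (159,227) is not wanted. Green tray is at (201,273), red tray at (179,309). Top: clamp (193,233), plate (192,217), block (258,208), green tray (328,195), red tray (357,187). I'll confirm in an enlarged crop and measure.

Run:
```python
from h import *
np.set_printoptions(precision=1,suppress=True)
C={n:np.load(f'pics/{n}0.npz') for n in('scene','top')}
a=C['scene']['pixels'][115:185,215:325,::-1];b=C['top']['pixels'][180:285,150:285,::-1]
a=cv2.resize(a,(780,496),interpolation=cv2.INTER_CUBIC)[:, :400+380]
cv2.imwrite('pics/cs.png',a);cv2.imwrite('pics/ct.png',cv2.resize(b,(765,595),interpolation=cv2.INTER_CUBIC))
def rects(n,z):
    c=C[n];hsv=cv2.cvtColor(c['pixels'],cv2.COLOR_RGB2HSV)
    H,S,V=cv2.split(hsv)
    M={'red':((H<6)|(H>174))&(S>150)&(V>80),'green':(H>45)&(H<75)&(S>120)&(V>60),'white':(S<50)&(V>150),'purple':(H>135)&(H<165)&(S>80)}
    for k,m in M.items():
        cs,_=cv2.findContours(m.astype('uint8'),cv2.RETR_EXTERNAL,cv2.CHAIN_APPROX_NONE)
        for q in cs:
            if cv2.contourArea(q)<150: continue
            r=cv2.minAreaRect(q);
            if r[0][1]<110: continue
            P=np.array([onz(c,u,v,z[k])[:2] for u,v in q[:,0,:]],dtype=np.float32)
            w=cv2.minAreaRect(P);print(n,k,np.array(r[0]),'->',np.array(w[0]),np.array(w[1]),round(w[2],1))
z=dict(red=28,green=28,white=16,purple=16)
for n in C: rects(n,z)
```

```text
scene red [179.6 308.8] -> [ 560.6 -307.4] [ 71.6 141.7] 89.1
scene red [267.5 138. ] -> [453.5 279.1] [76.7 77.1] 41.9
scene green [200.7 272.9] -> [ 547.9 -206.8] [ 71.9 141.2] 86.6
scene white [295.4 368.8] -> [ 863. -271.] [96.5 83.5] 89.7
scene white [237.  338.3] -> [ 715.3 -286.7] [121.5  44.7] 60.3
scene white [264.2 285.9] -> [ 701.4 -143.3] [128.4  62.2] 63.4
scene white [322.5 229. ] -> [751.3  82.8] [52.7 50.7] 32.7
scene white [347.1 198.6] -> [767.  212.9] [52.2 54.1] 81.5
scene white [246.4 206.9] -> [533.   29.5] [111.9 101.5] 74.7
scene white [287.3 166.6] -> [546.2 242.8] [127.1  78.6] 3.9
scene white [281.5 146.4] -> [500.1 284. ] [179.9  87.2] 17.2
scene white [ 92.5 153.5] -> [  4.5 -69. ] [193.3  88.9] 2.8
scene white [463.  251.7] -> [1109.4  334.8] [ 312.9 1140.6] 0.1
scene purple [158.3 227. ] -> [ 362.8 -159.7] [116.6 114.1] 74.4
top red [356.8 187.1] -> [ 557.2 -304.1] [ 78.  140.6] 88.3
top green [327.9 194.8] -> [ 544.7 -203.1] [ 77. 140.] 87.0
top white [294.3 356.4] -> [ 63.6 -15.9] [204.6  91.6] 78.3
top white [155.  295.8] -> [299.7 391.2] [138.7  64.3] 5.4
top white [ 67.7 284.5] -> [370.5 664.7] [197.  13.] 0.2
top white [258.3 207.8] -> [533.4  30.1] [112.5 103.4] 75.1
top white [192.6 217.3] -> [531.5 251. ] [177.8  95.4] 2.9
top white [ 32.3 183.6] -> [718.3 775.7] [ 13.3 241.9] 24.1
top white [302. 150.] -> [ 713.3 -145.8] [130.8  58. ] 82.3
top white [235. 147.] -> [755.   81.4] [48.5 51.1] 82.9
top white [199.5 146.5] -> [773.5 202.7] [51.9 55.4] 84.1
top purple [323.3 252.2] -> [ 361.5 -158. ] [120. 108.] 74.1
```

View pics/cs.png

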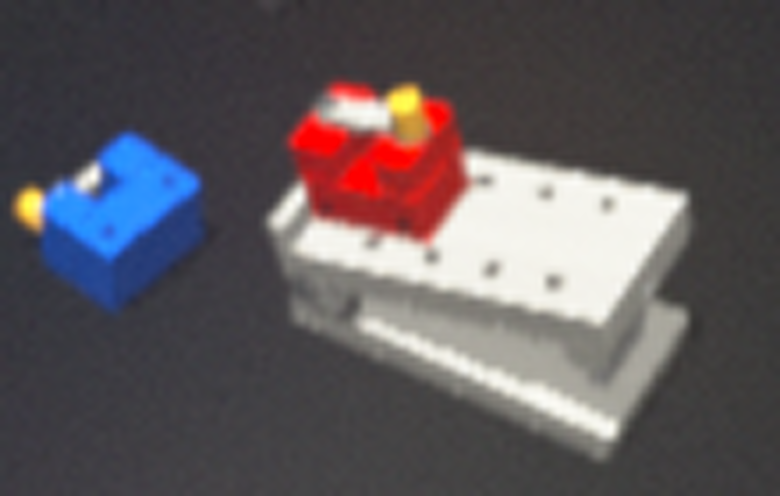

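View pics/ct.png

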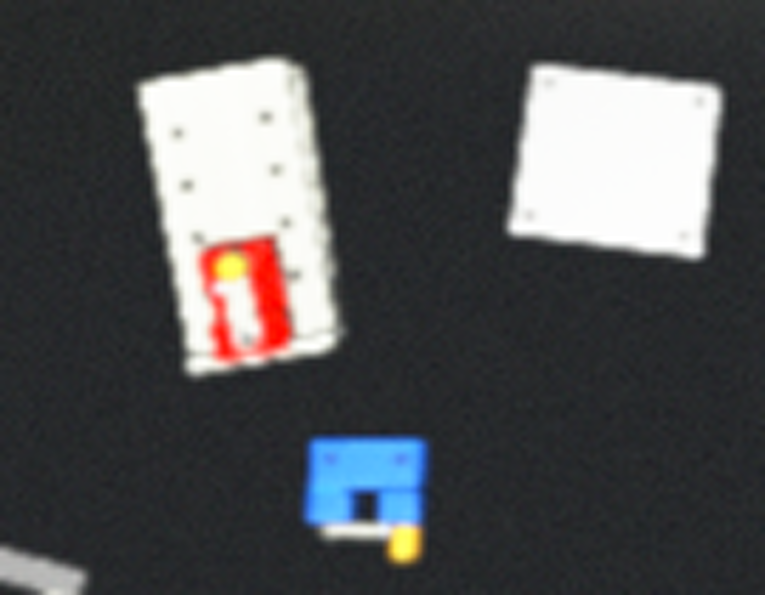

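Crops confirm it: the red clamp is on the plate's slope against the end stop, with button (272,128) in scene and (191,227) in top, lying uphill. Next I measure the clamp pose.

```bash
cat >> h.py <<'E'
np.set_printoptions(precision=2,suppress=True)
def plan(p,Rt):
    "tool-frame shift cm and turn from measured pose to target"
    s=bot.read_state();R0=R.from_rotvec(s['eef_rot']);Rt=R.from_matrix(Rt)
    d=R0.inv().apply(np.array(p)-s['eef_pos'])/10;t=(R0.inv()*Rt).as_rotvec()
    print('t',round(s['clock'],2),'pos',s['eef_pos'],'rot',s['eef_rot'],'F',s['force'],'w',s['grip_width'],s['grasp_force'])
    print('shift cm (tool0)',d,'turn',t,'rows>=',np.abs(d).max()/6.25,np.abs(t).max()/.186,'world d',np.array(p)-s['eef_pos']);return d,t
def tool(yaw_y,tilt=None):
    "tool down, tool y at world yaw; x = y cross z"
    y=np.array([np.cos(yaw_y),np.sin(yaw_y),0]);z=np.array([0,0,-1.]) if tilt is None else np.array(tilt)
    x=np.cross(y,z);return np.c_[x,y,z]
E
python3 - <<'E'
from h import *
S,T=[np.load(f'pics/{n}0.npz') for n in('scene','top')]
cen={}
for n,c,(x0,y0,x1,y1) in(('S',S,(245,115,300,160)),('T',T,(175,210,215,250))):
    H,Sa,V=cv2.split(cv2.cvtColor(c['pixels'],cv2.COLOR_RGB2HSV))
    m=(H>17)&(H<35)&(Sa>110)&(V>90);k=np.zeros_like(m);k[y0:y1,x0:x1]=1;m&=k
    ys,xs=np.nonzero(m);print(n,'yellow',len(xs),xs.mean(),ys.mean(),ys.min())
    m=((H<8)|(H>174))&(Sa>140)&(V>60)&k
    q=max(cv2.findContours(m.astype('uint8'),cv2.RETR_EXTERNAL,2)[0],key=cv2.contourArea)
    print(n,'red',cv2.minAreaRect(q), cv2.approxPolyDP(q,2,True)[:,0].tolist())
sc=lambda u,v:(215+u/7.09,115+v/7.09); tc=lambda u,v:(150+u/5.667,180+v/5.667)
print('button',tri(S,sc(405,92),T,tc(231,264)))
# sine plate upper-surface corners (crop px): low-left, high-left, high-right, low-right
for nm,a,b in(('far high corner',(690,200),(140,88)),('near high corner',(602,322),(285,60))):
    print(nm,tri(S,sc(*a),T,tc(*b)))
print('low end near/far stop',tri(S,sc(275,225),T,tc(187,372)))
print('clamp lower near edge corner +x-y',tri(S,sc(428,240),T,tc(295,245)))
# clamp long edges in top, on z~100(top) heights
for e in(((202,255),(222,360)),((272,240),(292,345))):
    P=[onz(T,*tc(*e[0]),112),onz(T,*tc(*e[1]),95)];print('edge',P,np.degrees(np.arctan2(*(P[0]-P[1])[1::-1])))
for e in(((140,88),(187,358)),):
    P=[onz(T,*tc(*e[0]),75+20),onz(T,*tc(*e[1]),45)];print('plate edge',P,np.degrees(np.arctan2(*(P[0]-P[1])[1::-1])))
E
```

```text
S yellow 27 271.51851851851853 129.74074074074073 127
S red ((268.1466979980469, 139.24745178222656), (18.753021240234375, 23.368247985839844), 83.2901611328125) [[278, 130], [275, 129], [274, 135], [258, 131], [256, 136], [259, 144], [274, 148], [280, 140]]
T yellow 19 190.10526315789474 226.57894736842104 225
T red ((193.21153259277344, 232.05770874023438), (19.415496826171875, 12.94366455078125), 78.69007110595703) [[186, 224], [186, 229], [188, 224], [194, 225], [196, 241], [200, 240], [197, 222]]
button (array([484.71, 240.85, 127.62]), np.float64(2.2907242477992327))
far high corner (array([597.76, 290.47,  81.9 ]), np.float64(4.545082511258542))
near high corner (array([600.86, 207.2 ,  88.11]), np.float64(3.3603771137415293))
low end near/far stop (array([427.35, 275.76, -12.73]), np.float64(50.993657166265535))
clamp lower near edge corner +x-y (array([504.85, 219.21,  65.1 ]), np.float64(15.203805855970872))
edge [array([493.08, 257.59, 112.  ]), array([437.84, 255.11,  95.  ])] 2.575503201569308
edge [array([496.12, 219.66, 112.  ]), array([440.81, 217.02,  95.  ])] 2.736826073258208
plate edge [array([592.77, 286.28,  95.  ]), array([446.82, 283.23,  45.  ])] 1.2004707235934682
```

Run:
```python
from h import *
ps=np.radians(2.3);n=np.array([-np.sin(.279)*np.cos(ps),-np.sin(.279)*np.sin(ps),np.cos(.279)])
O=np.array([480.5,239.5,57]);Rt=tool(ps+np.pi/2,-n)
print(Rt); plan(O+100*n,Rt); print(bot.read_state()['joint_positions'])
```

```text
[[-0.96 -0.04  0.28]
 [-0.04  1.    0.01]
 [-0.28  0.   -0.96]]
t 0.1 pos [161.25 551.21 230.2 ] rot [-0.45 -3.11  0.  ] F [-0.01 -0.77 -0.09] w 85.51096910847632 0.0
shift cm (tool0) [-36.79 -21.81   7.74] turn [-0.05 -0.28 -0.32] rows>= 5.886188654684308 1.7339899611890122 world d [ 291.73 -312.81  -77.06]
[ 1.14  0.21  1.54 -0.    1.39 -0.15]
```

Call:
carry_out(increments=[[1,[-4.6,-2.73,0.97],[0,0,0]],[1,[-4.6,-2.73,0.97],[0,0,0]],[1,[-4.6,-2.73,0.97],[0,0,0]],[1,[-4.6,-2.73,0.97],[0,0,0]],[1,[-4.6,-2.73,0.97],[0,0,0]],[1,[-4.6,-2.73,0.97],[0,0,0]],[1,[-4.6,-2.73,0.97],[0,0,0]],[1,[-4.6,-2.73,0.97],[0,0,0]],[1,[0,0,0],[-0.025,-0.14,-0.16]],[1,[0,0,0],[-0.025,-0.14,-0.16]]], newtons=40)

```text
clock: 1.35
eef_pos: [454.2, 237.8, 153.1]
eef_rot: [0.002, 2.891, 0.011]
force: [-0.4, 0.0, -0.4]
grip_width: 85.3
grasp_force: 0.0
```

Run:
```python
from h import *
S=snap('scene','s1.png');T=snap('top','t1.png')
a=cv2.resize(S['pixels'][90:190,210:330,::-1],(480,400),interpolation=2);b=cv2.resize(T['pixels'][180:260,150:214,::-1],(320,400),interpolation=2)
cv2.imwrite('pics/v1.png',np.hstack([a,b]))
ps=np.radians(2.3);n=np.array([-np.sin(.279)*np.cos(ps),-np.sin(.279)*np.sin(ps),np.cos(.279)])
O=np.array([480.5,239.5,57]);Rt=tool(ps+np.pi/2,-n)
plan(O+14*n,Rt); print(bot.read_state()['joint_positions'])
```

```text
t 1.45 pos [449.5  237.72 151.27] rot [0.   2.9  0.01] F [0.04 0.2  0.16] w 85.35229217175406 0.0
shift cm (tool0) [-0.69  0.11  8.5 ] turn [-0.   -0.04 -0.04] rows>= 1.359589060838221 0.22649255829282103 world d [ 27.15   1.63 -80.81]
[ 0.37  0.02  1.95 -0.1   0.95 -1.15]
```

View pics/v1.png

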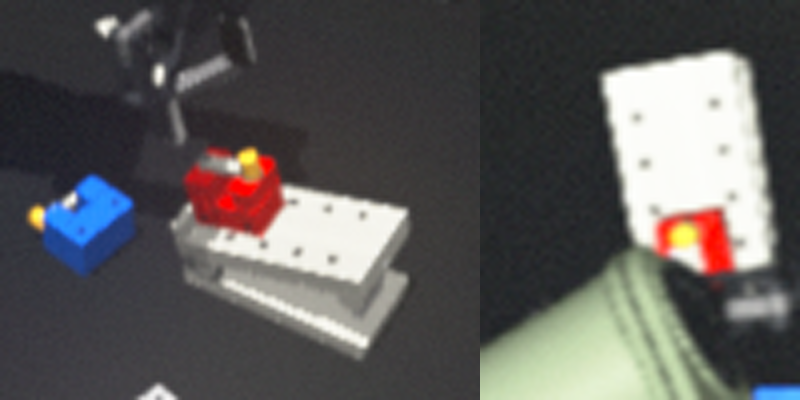

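The clamp is untouched; the open fingers stand above and just behind it (fingers at about (105,25) and (245,40), clamp at (235,190) in the crop). Going down around it.

Call:
carry_out(increments=[[1,[0,0,0],[0,-0.04,-0.04]],[1,[-0.07,0.01,1.7],[0,0,0]],[1,[-0.07,0.01,1.7],[0,0,0]],[1,[-0.07,0.01,1.7],[0,0,0]],[1,[-0.07,0.01,1.7],[0,0,0]],[1,[-0.07,0.01,1.0],[0,0,0]],[1,[0,0,0.7],[0,0,0]],[1,[0,0,0],[0,0,0]]])

```text
clock: 2.45
eef_pos: [480.7, 240.1, 72.6]
eef_rot: [-0.052, 2.854, 0.004]
force: [0.1, -0.1, 0.2]
grip_width: 85.1
grasp_force: 0.0
```

Run:
```python
from h import *
S=snap('scene','s2.png')
cv2.imwrite('pics/v2.png',cv2.resize(S['pixels'][90:180,225:325,::-1],(660,594),interpolation=2))
ps=np.radians(2.3);n=np.array([-np.sin(.279)*np.cos(ps),-np.sin(.279)*np.sin(ps),np.cos(.279)])
O=np.array([480.5,239.5,57]);plan(O+14*n,tool(ps+np.pi/2,-n))
```

```text
t 2.5 pos [480.97 240.23  73.17] rot [-0.05  2.85  0.  ] F [ 0.23 -0.21  0.18] w 85.22735969322481 0.0
shift cm (tool0) [ 0.49 -0.07  0.14] turn [-0.    0.01 -0.  ] rows>= 0.07904022241536976 0.049361418848005115 world d [-4.32 -0.89 -2.71]
```

View pics/v2.png

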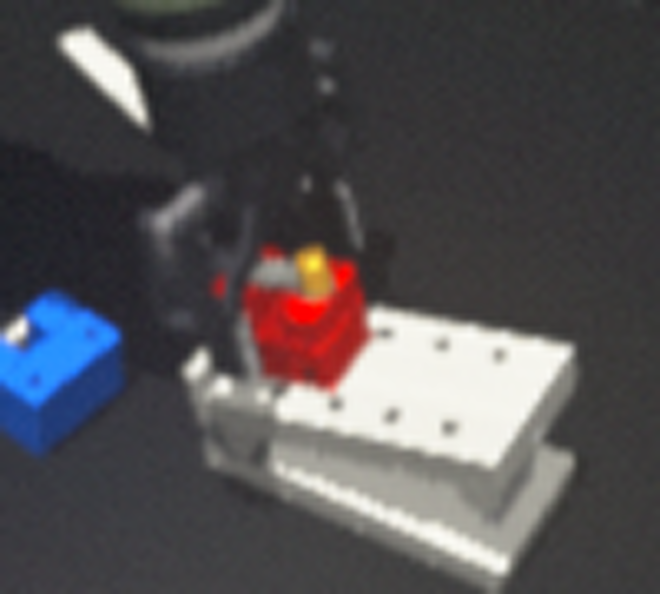

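Open fingers straddle the clamp: near finger tip at about (250,385) in the crop. I'll check its position along the clamp by projection.

Run:
```python
from h import *
S=np.load('pics/s2.npz');E=np.linalg.inv(S['extrinsics'])
def pj(p):
    q=E[:3,:3]@p+E[:3,3];q=S['intrinsics']@q;return ((q[:2]/q[2])-[225,90])*6.6
s=bot.read_state();Rm=R.from_rotvec(s['eef_rot']).as_matrix()
for y in(-42,-57):
  for z in(0,-13): 
    for x in(-11,0,11): print('fingertip',y,z,x,pj(s['eef_pos']+Rm@[x,y,z]))
ps=np.radians(2.3);a=np.array([np.cos(.279)*np.cos(ps),np.cos(.279)*np.sin(ps),np.sin(.279)]);b=np.array([-np.sin(ps),np.cos(ps),0]);n=np.cross(a,b)
O=np.array([480.5,239.5,57])
for l in((30,-20,0),(-30,-20,0),(30,-20,45),(21,0,64),(30,20,45)): print(l,pj(O+l[0]*a+l[1]*b+l[2]*n))
```

```text
fingertip -42 0 -11 [271.86 394.47]
fingertip -42 0 0 [251.69 389.97]
fingertip -42 0 11 [231.71 385.51]
fingertip -42 -13 -11 [265.47 373.18]
fingertip -42 -13 0 [245.16 368.74]
fingertip -42 -13 11 [225.05 364.35]
fingertip -57 0 -11 [255.44 416.16]
fingertip -57 0 0 [235.22 411.53]
fingertip -57 0 11 [215.2  406.94]
fingertip -57 -13 -11 [248.87 394.91]
fingertip -57 -13 0 [228.52 390.34]
fingertip -57 -13 11 [208.36 385.82]
(30, -20, 0) [327.86 394.95]
(-30, -20, 0) [219.59 370.59]
(30, -20, 45) [307.8  321.06]
(21, 0, 64) [303.67 256.77]
(30, 20, 45) [350.34 264.7 ]
```

Button and corners appear about 3 mm further up-slope than predicted, which matches the TCP's present offset. Closing here.

Call:
carry_out(increments=[[0,[0,0,0],[0,0,0]],[0,[0,0,0],[0,0,0]],[0,[0,0,0],[0,0,0]],[0,[0,0,0],[0,0,0]],[0,[0,0,0],[0,0,0]],[0,[0,0,0],[0,0,0]],[0,[0,0,0],[0,0,0]],[0,[0,0,0],[0,0,0]]], newtons=50)

```text
clock: 3.5
eef_pos: [481.4, 240.7, 74.2]
eef_rot: [-0.052, 2.851, 0.006]
force: [-1.6, 1.0, 6.0]
grip_width: 38.8
grasp_force: 51.1
```

Call:
carry_out(increments=[[0,[0,0,-0.5],[0,0,0]],[0,[0,0,-1],[0,0,0]],[0,[0,0,-1.5],[0,0,0]],[0,[0,0,-2],[0,0,0]],[0,[0,0,-2],[0,0,0]],[0,[0,0,0],[0,0.14,0]],[0,[0,0,0],[0,0.14,0]],[0,[0,0,0],[0,0,0]]])

```text
clock: 4.5
eef_pos: [462.5, 239.4, 140.7]
eef_rot: [-0.055, 3.132, -0.002]
force: [0.3, 0.2, -3.2]
grip_width: 38.9
grasp_force: 51.4
```

Run:
```python
from h import *
plan([533,30,130],tool(np.radians(92.3)))
S=snap('scene','s3.png');T=snap('top','t3.png')
cv2.imwrite('pics/v3.png',cv2.resize(S['pixels'][90:180,200:300,::-1],(660,594),interpolation=2))
print(bot.read_state()['ft_torque'])
```

```text
t 4.5 pos [462.46 239.45 140.73] rot [-0.06  3.13 -0.  ] F [ 0.33  0.21 -3.18] w 38.903192231654664 51.37169748544693
shift cm (tool0) [ -6.3  -21.18   1.17] turn [-0.    0.01 -0.  ] rows>= 3.388575331347087 0.05088757774165151 world d [  70.54 -209.45  -10.73]
[ 0.05 -0.    0.01]
```

View pics/v3.png

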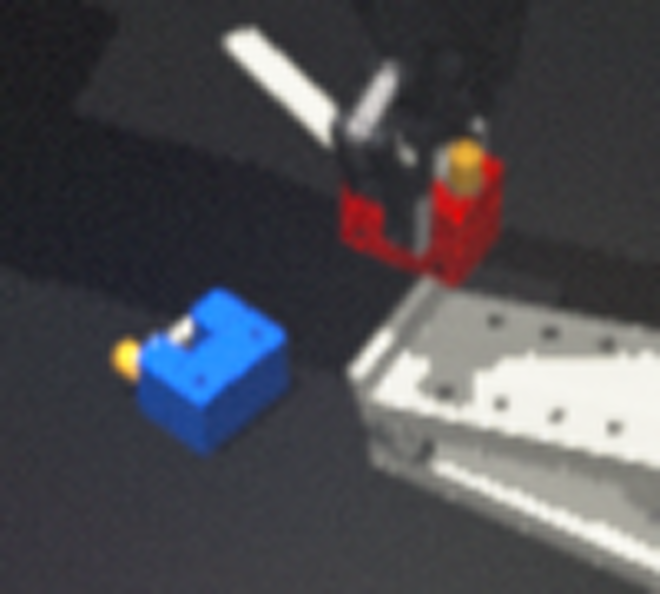

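The clamp is held, lifted clear and about level (button (465,155), lower corner (450,285)). Carrying it over the block.

Call:
carry_out(increments=[[0,[-1.05,-3.53,0],[0,0,0]],[0,[-1.05,-3.53,0],[0,0.01,0]],[0,[-1.05,-3.53,0],[0,0,0]],[0,[-1.05,-3.53,0],[0,0,0]],[0,[-1.05,-3.53,0],[0,0,0]],[0,[-1.05,-3.53,0],[0,0,0]],[0,[0,0,2.5],[0,0,0]],[0,[0,0,2.5],[0,0,0]],[0,[0,0,2],[0,0,0]],[0,[0,0,0],[0,0,0]]])

```text
clock: 5.85
eef_pos: [527.9, 30.9, 68.7]
eef_rot: [0.058, -3.134, 0.002]
force: [0.3, -0.2, -4.2]
grip_width: 38.8
grasp_force: 51.5
```

Run:
```python
from h import *
plan([533,30,45],tool(np.radians(92.3)))
S=np.load('pics/s3.npz')
for z in (115,120,125,130):print(z,onz(S,200+450/6.6,90+285/6.6,z),onz(S,200+345/6.6,90+242/6.6,z))
S=snap('scene','s4.png');T=snap('top','t4.png')
a=cv2.resize(S['pixels'][150:250,200:300,::-1],(400,400),interpolation=2);b=cv2.resize(T['pixels'][160:260,210:310,::-1],(400,400),interpolation=2)
cv2.imwrite('pics/v4.png',np.hstack([a,b]))
```

```text
t 5.85 pos [527.89  30.93  68.69] rot [ 0.06 -3.13  0.  ] F [ 0.33 -0.21 -4.16] w 38.800051369955895 51.541031152009964
shift cm (tool0) [-0.53 -0.11  2.37] turn [-0.   -0.01 -0.  ] rows>= 0.3784617599104358 0.03992826767153216 world d [  5.11  -0.93 -23.69]
115 [480.67 228.01 115.  ] [426.51 224.64 115.  ]
120 [483.01 223.95 120.  ] [429.17 220.6  120.  ]
125 [485.34 219.88 125.  ] [431.84 216.55 125.  ]
130 [487.67 215.82 130.  ] [434.5  212.51 130.  ]
```

View pics/v4.png

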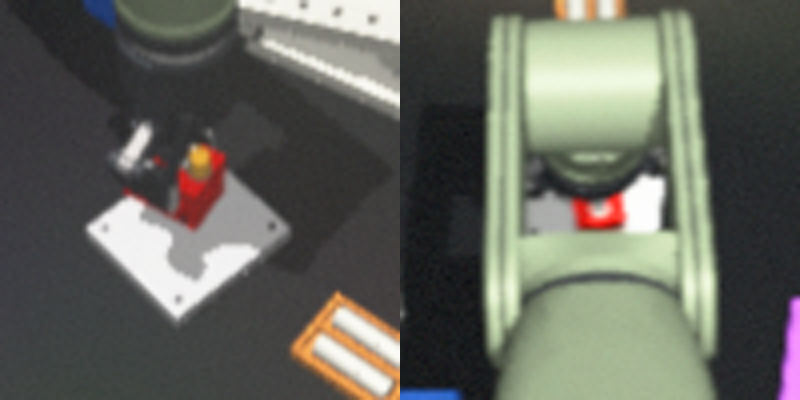

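Clamp is over the block (clamp (200,190) in the crop), with the scene view agreeing with the block centre. Measured height: TCP about 16 mm above the underside. Lowering.

Call:
carry_out(increments=[[0,[-0.45,-0.05,1],[0,-0.005,0]],[0,[-0.45,-0.05,1],[0,0,0]],[0,[0,0,0.7],[0,0,0]],[0,[0,0,0.4],[0,0,0]],[0,[0,0,0.1],[0,0,0]],[0,[0,0,0],[0,0,0]]])

```text
clock: 6.7
eef_pos: [540.7, 29.3, 38.8]
eef_rot: [-0.057, 3.138, -0.003]
force: [-0.7, 0.1, -3.6]
grip_width: 38.8
grasp_force: 51.6
```

Call:
carry_out(increments=[[0,[0,0,0.1],[0,0,0]],[0,[0,0,0.1],[0,0,0]],[0,[0,0,0],[0,0,0]]])

```text
clock: 7.08
eef_pos: [540.6, 29.4, 36.8]
eef_rot: [-0.057, 3.138, -0.003]
force: [0.2, -0.9, -3.4]
grip_width: 38.9
grasp_force: 51.6
```

Call:
carry_out(increments=[[0,[0.3,0,0.1],[0,0,0]],[0,[0,0,0.1],[0,0,0]],[0,[0,0,0],[0,0,0]]])

```text
clock: 7.45
eef_pos: [537.5, 29.3, 34.7]
eef_rot: [-0.057, 3.138, -0.003]
force: [-0.2, 0.5, -3.4]
grip_width: 38.5
grasp_force: 51.6
```

Call:
carry_out(increments=[[0,[0,0,0.1],[0,0,0]],[0,[0,0,0],[0,0,0]]])

```text
clock: 7.7
eef_pos: [537.9, 29.3, 33.9]
eef_rot: [-0.057, 3.137, -0.003]
force: [0.7, 0.8, -3.0]
grip_width: 38.8
grasp_force: 51.7
```

Call:
carry_out(increments=[[0,[0,0,0.1],[0,0,0]],[0,[0,0,0],[0,0,0]]])

```text
clock: 7.95
eef_pos: [537.9, 29.2, 33.8]
eef_rot: [-0.058, 3.138, -0.003]
force: [-2.9, 1.2, 4.4]
grip_width: 38.7
grasp_force: 52.6
```

Call:
carry_out(increments=[[0,[0,0,0.05],[0,0,0]],[0.6,[0,0,0],[0,0,0]],[0.8,[0,0,0],[0,0,0]],[1,[0,0,0],[0,0,0]],[1,[0,0,0],[0,0,0]],[1,[0,0,0],[0,0,0]]])

```text
clock: 8.7
eef_pos: [537.7, 29.2, 32.2]
eef_rot: [-0.057, 3.138, -0.003]
force: [-0.5, -0.2, 0.3]
grip_width: 85.6
grasp_force: 0.0
```

Call:
carry_out(increments=[[1,[0,0,-1.5],[0,0,0]],[1,[0,0,-3],[0,0,0]],[1,[0,0,-3],[0,0,0]],[0,[3,0,-2],[0,0,0]],[0,[5,0,0],[0,0,0]],[0,[5,0,0],[0,0,0]],[0,[5,0,0],[0,0,0]],[0,[0,0,0],[0,0,0]]])

```text
clock: 9.7
eef_pos: [353.4, 23.4, 126.0]
eef_rot: [-0.057, 3.14, -0.002]
force: [0.2, 0.5, 0.6]
grip_width: -0.4
grasp_force: 0.0
```

Run:
```python
from h import *
S=snap('scene','s5.png');T=snap('top','t5.png')
a=cv2.resize(S['pixels'][165:240,210:285,::-1],(400,400),interpolation=2);b=cv2.resize(T['pixels'][170:250,220:300,::-1],(400,400),interpolation=2)
cv2.imwrite('pics/v5.png',np.hstack([a,b]))
for n,c,k in(('S',S,(slice(165,240),slice(210,285))),('T',T,(slice(170,250),slice(220,300)))):
    H,Sa,V=cv2.split(cv2.cvtColor(c['pixels'],cv2.COLOR_RGB2HSV));K=np.zeros(H.shape,bool);K[k]=1
    ys,xs=np.nonzero((H>17)&(H<35)&(Sa>110)&(V>90)&K);print(n,'yellow',len(xs),xs.mean(),ys.mean(),onz(c,xs.mean(),ys.mean(),80 if n=='T' else 76))
    q=max(cv2.findContours((((H<8)|(H>174))&(Sa>140)&(V>60)&K).astype('uint8'),cv2.RETR_EXTERNAL,2)[0],key=cv2.contourArea)
    P=np.array([onz(c,*p,61)[:2] for p in q[:,0]],np.float32);print(cv2.minAreaRect(P))
print(bot.read_state()['eef_pos'],bot.read_state()['joint_positions'])
```

```text
S yellow 22 252.13636363636363 198.9090909090909 [553.62  27.76  76.  ]
((539.9979248046875, 10.551811218261719), (69.50415802001953, 57.55584716796875), 22.033124923706055)
T yellow 22 257.04545454545456 190.5 [577.63  27.99  80.  ]
((529.5184936523438, 30.708356857299805), (59.83161544799805, 35.92108154296875), 1.455633521080017)
[358.44  22.67 127.88] [-0.18 -0.16  2.15 -0.    1.15 -1.79]
```

View pics/v5.png

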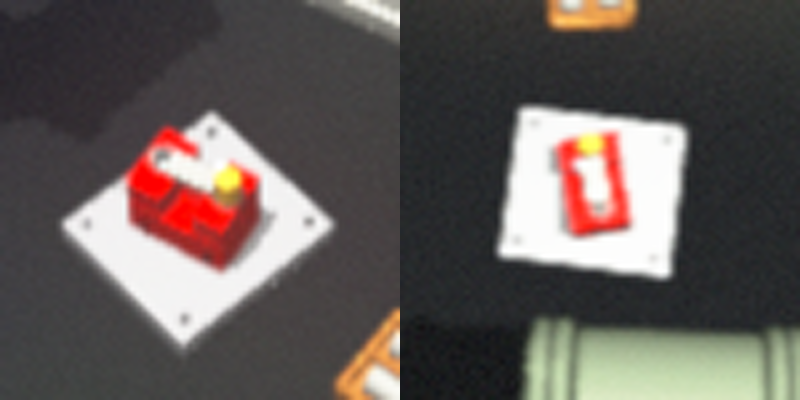

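Clamp stands flat on the block centre with the gate shut: button at (229,175) in the scene crop and (192,144) in the top crop. (The top colour mean was contaminated by the rack.) Now locating the button.

Run:
```python
from h import *
S,T=np.load('pics/s5.npz'),np.load('pics/t5.npz')
s=(210+229/5.333,165+173/5.333);t=(220+192/5,170+144/5)
print(tri(S,s,T,t),onz(S,*s,80),onz(T,*t,80))
H,Sa,V=cv2.split(cv2.cvtColor(T['pixels'],cv2.COLOR_RGB2HSV));m=(H>17)&(H<35)&(Sa>110)&(V>90);m[:193]=0;m[210:]=0;m[:,:250]=0;m[:,270:]=0
ys,xs=np.nonzero(m);print(len(xs),onz(T,xs.mean(),ys.mean(),79))
plan([550.5,30.5,110],tool(np.radians(92.3)))
```

```text
(array([552.37,  29.11,  79.48]), np.float64(5.215860174249826)) [554.29  30.81  80.  ] [550.35  27.32  80.  ]
15 [551.84  28.83  79.  ]
t 9.8 pos [358.44  22.67 127.88] rot [-0.06  3.13 -0.  ] F [ 1.03 -0.67  0.52] w 0.05587039104822678 0.0
shift cm (tool0) [-19.21   0.09   1.92] turn [-0.    0.01 -0.  ] rows>= 3.073488235010659 0.03677934722789198 world d [192.06   7.83 -17.88]
```

Call:
carry_out(increments=[[0,[-3.87,0,0],[0,0,0]],[0,[-3.87,0,0],[0,0.01,0]],[0,[-3.87,0,0],[0,0,0]],[0,[-3.87,0,0],[0,0,0]],[0,[-3.87,0,0],[0,0,0]],[0,[0,0,1.5],[0,0,0]],[0,[0,0,1.5],[0,0,0]],[0,[0,0,0.5],[0,0,0]],[0,[0,0,0],[0,0,0]],[0,[0,0,0],[0,0,0]]])

```text
clock: 11.05
eef_pos: [550.7, 29.8, 91.7]
eef_rot: [0.057, -3.135, 0.003]
force: [0.4, -0.7, 0.0]
grip_width: 0.1
grasp_force: 0.0
```

Call:
carry_out(increments=[[0,[-0.1,0,0.4],[0,0,0]],[0,[0,0,0.3],[0,0,0]],[0,[0,0,0.1],[0,0,0]],[0,[0,0,0.1],[0,0,0]],[0,[0,0,0],[0,0,0]]])

```text
clock: 11.68
eef_pos: [551.5, 29.9, 82.1]
eef_rot: [0.057, -3.134, 0.003]
force: [1.0, -0.7, 0.2]
grip_width: 0.3
grasp_force: 0.0
```

Call:
carry_out(increments=[[0,[0,0,0.1],[0,0,0]],[0,[0,0,0.1],[0,0,0]],[0,[0,0,0],[0,0,0]]])

```text
clock: 12.05
eef_pos: [551.6, 29.8, 80.2]
eef_rot: [0.057, -3.134, 0.003]
force: [-0.0, 0.2, 0.5]
grip_width: -0.2
grasp_force: 0.0
```

Call:
carry_out(increments=[[0,[0,0,0.1],[0,0,0]],[0,[0,0,0],[0,0,0]]])

```text
clock: 12.3
eef_pos: [551.7, 29.9, 79.5]
eef_rot: [0.057, -3.135, 0.003]
force: [-1.5, 0.8, 2.6]
grip_width: -0.0
grasp_force: 1.6
```

Call:
carry_out(increments=[[0,[0,0,0.05],[0,0,0]],[0,[0,0,0.05],[0,0,0]],[0,[0,0,0],[0,0,0]]])

```text
clock: 12.68
eef_pos: [551.7, 29.8, 78.3]
eef_rot: [0.057, -3.135, 0.003]
force: [-2.1, 0.6, 3.9]
grip_width: 0.2
grasp_force: 2.2
```

Call:
carry_out(increments=[[0,[0,0,0.05],[0,0,0]],[0,[0,0,0],[0,0,0]]])

```text
clock: 12.92
eef_pos: [551.7, 29.8, 77.8]
eef_rot: [0.057, -3.135, 0.003]
force: [-2.4, 0.4, 5.2]
grip_width: -0.1
grasp_force: 2.5
```

Call:
carry_out(increments=[[0,[0,0,0.05],[0,0,0]],[0,[0,0,0.05],[0,0,0]],[0,[0,0,0],[0,0,0]]])

```text
clock: 13.3
eef_pos: [551.7, 29.9, 76.9]
eef_rot: [0.057, -3.135, 0.003]
force: [-1.3, 0.5, 5.7]
grip_width: -0.4
grasp_force: 2.7
```

Call:
carry_out(increments=[[0,[0,0,0.05],[0,0,0]],[0,[0,0,0.05],[0,0,0]],[0,[0,0,0],[0,0,0]]])

```text
clock: 13.68
eef_pos: [551.7, 29.8, 76.0]
eef_rot: [0.057, -3.135, 0.003]
force: [-2.5, 1.2, 6.2]
grip_width: 0.3
grasp_force: 3.0
```

Call:
carry_out(increments=[[0,[0,0,0.05],[0,0,0]],[0,[0,0,0.05],[0,0,0]],[0,[0,0,0],[0,0,0]]])

```text
clock: 14.05
eef_pos: [551.8, 29.8, 75.2]
eef_rot: [0.057, -3.135, 0.003]
force: [-2.6, 0.3, 6.4]
grip_width: 0.0
grasp_force: 3.3
```

Call:
carry_out(increments=[[0,[0,0,0.05],[0,0,0]],[0,[0,0,0.05],[0,0,0]],[0,[0,0,0.05],[0,0,0]],[0,[0,0,0],[0,0,0]]])

```text
clock: 14.55
eef_pos: [551.9, 29.8, 73.8]
eef_rot: [0.057, -3.135, 0.003]
force: [-3.2, 0.4, 8.0]
grip_width: 0.5
grasp_force: 3.9
```

Run:
```python
from h import *
S=snap('scene','s6.png')
cv2.imwrite('pics/v6.png',cv2.resize(S['pixels'][165:240,205:285,::-1],(640,600),interpolation=2))
```

```text
(no output)
```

View pics/v6.png

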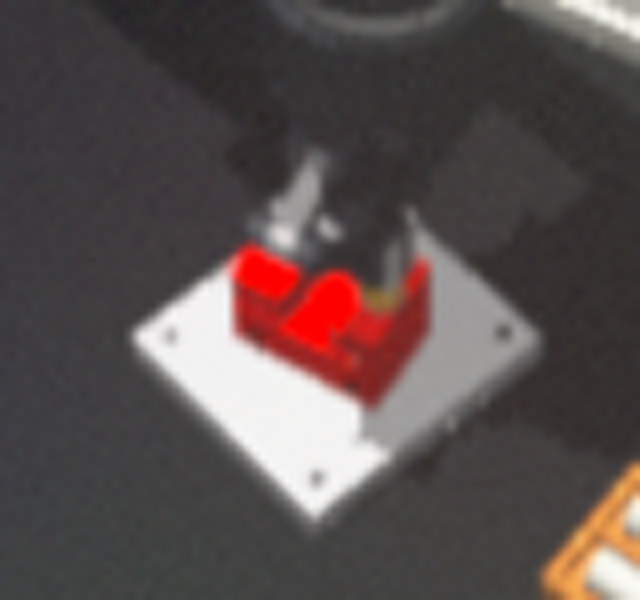

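The slot is bare (all red around (320,300)) and no bar lies over it, so the gate appears open at 8 N. I'll withdraw and confirm numerically, since all 10 views are used.

Call:
carry_out(increments=[[0,[0,0,-1],[0,0,0]],[0,[0,0,-3],[0,0,0]],[0,[0,0,-4],[0,0,0]],[0,[5,0,0],[0,0,0]],[0,[5,0,0],[0,0,0]],[0,[5,0,0],[0,0,0]],[0,[2,0,0],[0,0,0]],[0,[0,0,0],[0,0,0]]])

```text
clock: 15.6
eef_pos: [380.8, 23.9, 153.7]
eef_rot: [0.057, -3.134, 0.003]
force: [0.4, -0.0, -0.4]
grip_width: -0.2
grasp_force: 0.0
```

Run:
```python
from h import *
S=snap('scene','s7.png');T=snap('top','t7.png');S0=np.load('pics/s5.npz');T0=np.load('pics/t5.npz')
def pj(c,p):
    E=np.linalg.inv(c['extrinsics']);q=np.array(c['intrinsics'])@(E[:3,:3]@p+E[:3,3]);return (q[:2]/q[2])
ps=np.radians(2);a=np.array([np.cos(ps),np.sin(ps),0]);b=np.array([-a[1],a[0],0]);O=np.array([531,29.3,16])
for l in((0,0,52),(6,0,52),(-10,0,52),(-19,0,52),(-19,12,52),(-19,20,52),(-19,28,52),(21,0,64)):
    o=[]
    for c0,c in((S0,S),(T0,T)):
        u,v=pj(c,O+l[0]*a+l[1]*b+[0,0,l[2]]).round().astype(int);o+=[(int(u),int(v)),c0['pixels'][v,u].tolist(),c['pixels'][v,u].tolist()]
    print(l,o)
H,Sa,V=cv2.split(cv2.cvtColor(T['pixels'],cv2.COLOR_RGB2HSV));K=np.zeros(H.shape,bool);K[190:225,245:275]=1
q=max(cv2.findContours((((H<8)|(H>174))&(Sa>140)&(V>60)&K).astype('uint8'),0,2)[0],key=cv2.contourArea)
print(cv2.minAreaRect(np.array([onz(T,*p,61)[:2] for p in q[:,0]],np.float32)))
plan([531,29,110],tool(np.radians(2)));print(bot.read_state()['joint_positions'])
for r in range(194,216): print(''.join('R' if (x[0]>120 and x[1]<80) else 'W' if x.min()>200 else 'Y' if x[0]>130 and x[2]<90 else 'g' if x.min()>90 else '.' for x in T['pixels'][r,245:275].astype(int)))
```

```text
(0, 0, 52) [(246, 196), [248, 247, 242], [155, 45, 41], (259, 206), [253, 252, 249], [255, 50, 37]]
(6, 0, 52) [(247, 197), [248, 247, 241], [251, 30, 27], (258, 204), [252, 252, 249], [254, 39, 28]]
(-10, 0, 52) [(243, 195), [249, 247, 242], [250, 65, 58], (259, 209), [251, 251, 249], [247, 150, 140]]
(-19, 0, 52) [(240, 194), [146, 146, 144], [134, 132, 130], (260, 211), [203, 184, 174], [206, 184, 176]]
(-19, 12, 52) [(242, 190), [252, 31, 27], [248, 246, 241], (256, 212), [255, 56, 38], [253, 253, 251]]
(-19, 20, 52) [(244, 188), [81, 72, 77], [247, 246, 240], (253, 212), [226, 128, 125], [253, 253, 250]]
(-19, 28, 52) [(245, 186), [69, 64, 69], [245, 244, 239], (251, 213), [233, 233, 230], [252, 253, 250]]
(21, 0, 64) [(252, 197), [255, 251, 99], [255, 251, 99], (257, 198), [255, 253, 104], [255, 253, 104]]
((529.5184936523438, 30.708356857299805), (59.83161544799805, 35.92108154296875), 1.455633521080017)
t 15.7 pos [383.08  23.65 154.54] rot [ 0.06 -3.14  0.  ] F [0.19 0.42 0.67] w 0.042395867708791515 0.0
shift cm (tool0) [-14.82   0.01   4.38] turn [-0.01 -0.    1.57] rows>= 2.3718468276590596 8.453008031317921 world d [147.92   5.35 -44.54]
[-0.16 -0.13  2.06 -0.    1.22 -1.77]
WWWWWWWWWWWWWWWWWWWWWWgggggggg
WWWWWWWWWWWWWWWWWWWWWWWWWWWWWW
WWWWWWWWWWWWWWWggggWWWWWWWWWWW
WWWWWWWWWgggggggYYgWWWWWWWWWWW
WWWWWWWggYYggggYYRgWWWWWWWWWWW
WWWWWWgYRRYYgggYYRgWWWWWWWWWWW
WWWWWggRRRYYYYYYRRgWWWWWWWWWWW
WWWWWggYRYgggYYYRRggWWWWWWWWWW
WWWWWggYRggggYRRRRggWWWWWWWWWW
WWWWWgggRggggRRRRRYgWWWWWWWWWW
WWWWWWggRRg.RRRRRRRgWWWWWWWWWW
WWWWWWWgRRRRRRRRRRYgWWWWWWWWWW
WWWWWWWgRRRRRRRRRRRgWWWWWWWWWW
WWWWWWWgYRRRRRRRRRRgWWWWWWWWWW
WWWWWWWgYRRRRRYRRRRYgWWWWWWWWW
WWWWWWWggggggggggYRYgWWWWWWWWW
WWWWWWWWggWWWWggggYRgWWWWWWWWW
WWWWWWWWWWWWWWggggYRgWWWWWWWWW
WWWWWWWWWWWWWWWgggYRgWWWWWWWWW
WWggWWWWWWWWWWWggYRRgWWWWWWWWW
WWgggWWWWWggggggRRRRggWWWWWWWW
WWWWWWWWgg.RRRRRRRRYgWWWWWWWWW
```

The bar now points along +y (white at clamp (-19,12…28), red over the slot): the gate opened at about 7–8 N, so the green tray it is. Turning the tool to hold the clamp by its ends.

Call:
carry_out(increments=[[1,[0,0,0],[0,0,0.175]],[1,[0,0,0],[0,0,0.175]],[1,[0,0,0],[0,0,0.175]],[1,[0,0,0],[0,0,0.175]],[1,[0,0,0],[0,0,0.175]],[1,[0,0,0],[0,0,0.175]],[1,[0,0,0],[0,0,0.175]],[1,[0,0,0],[0,0,0.175]],[1,[0,0,0],[0,0,0.17]],[1,[0,0,0],[0,0,0]]])

```text
clock: 16.95
eef_pos: [383.4, 23.7, 154.4]
eef_rot: [-2.175, -2.263, 0.009]
force: [0.3, 0.1, 0.4]
grip_width: 85.4
grasp_force: 0.0
```

Run:
```python
from h import *
plan([530.7,29.3,110],tool(np.radians(2)));print(bot.read_state()['joint_positions'])
```

```text
t 16.95 pos [383.4   23.69 154.39] rot [-2.18 -2.26  0.01] F [0.29 0.14 0.44] w 85.39562369069584 0.0
shift cm (tool0) [-0.01 14.77  4.35] turn [-0.01  0.    0.  ] rows>= 2.362970644143385 0.033834862716689305 world d [147.3    5.61 -44.39]
[-0.16 -0.13  2.06 -0.    1.22 -0.2 ]
```

Call:
carry_out(increments=[[1,[0,3.7,0],[-0.005,0,0]],[1,[0,3.7,0],[0,0,0]],[1,[0,3.7,0],[0,0,0]],[1,[0,3.67,0],[0,0,0]],[1,[0,0,2],[0,0,0]],[1,[0,0,2],[0,0,0]],[1,[0,0,0],[0,0,0]],[1,[0,0,0],[0,0,0]]])

```text
clock: 17.95
eef_pos: [530.5, 29.2, 114.3]
eef_rot: [2.178, 2.263, -0.003]
force: [1.1, -0.1, 0.3]
grip_width: 85.6
grasp_force: 0.0
```

Run:
```python
from h import *
plan([530.7,29.3,22],tool(np.radians(2)))
```

```text
t 17.95 pos [530.45  29.21 114.3 ] rot [ 2.18  2.26 -0.  ] F [ 1.12 -0.12  0.28] w 85.60574460054372 0.0
shift cm (tool0) [0.03 0.03 9.23] turn [-0.  0.  0.] rows>= 1.4767759321552638 0.020203134784010604 world d [  0.25   0.09 -92.3 ]
```

Call:
carry_out(increments=[[1,[0.03,0.02,1.5],[0,0,0]],[1,[0,0,1.5],[0,0,0]],[1,[0,0,1.5],[0,0,0]],[1,[0,0,1],[0,0,0]],[1,[0,0,0],[0,0,0]]])

```text
clock: 18.58
eef_pos: [528.7, 29.5, 57.4]
eef_rot: [-2.178, -2.261, 0.007]
force: [-1.0, 0.3, -0.1]
grip_width: 85.4
grasp_force: 0.0
```

Call:
carry_out(increments=[[1,[0,0,1],[0,0,0]],[1,[0,0,1],[0,0,0]],[1,[0,0,1],[0,0,0]],[1,[0,0,0.6],[0,0,0]],[1,[0,0,0],[0,0,0]],[1,[0,0,0],[0,0,0]]])

```text
clock: 19.32
eef_pos: [530.0, 29.3, 23.1]
eef_rot: [2.179, 2.262, -0.003]
force: [0.3, -0.9, 0.3]
grip_width: 85.4
grasp_force: 0.0
```

Call:
carry_out(increments=[[0.8,[0,0,0],[0,0,0]],[0.74,[0,0,0],[0,0,0]],[0,[0,0,0],[0,0,0]],[0,[0,0,0],[0,0,0]],[0,[0,0,0],[0,0,0]],[0,[0,0,0],[0,0,0]]], newtons=50)

```text
clock: 20.08
eef_pos: [531.0, 29.3, 23.8]
eef_rot: [2.178, 2.261, -0.001]
force: [0.7, 0.1, 6.1]
grip_width: 59.4
grasp_force: 55.9
```

Call:
carry_out(increments=[[0,[0,0,-0.5],[0,0,0]],[0,[0,0,-1.5],[0,0,0]],[0,[0,0,-2.5],[0,0,0]],[0,[0,0,-3],[0,0,0]],[0,[0,0,-2],[0,0,0]],[0,[0,0,0],[0,0,0.045]],[0,[0,0,0],[0,0,0.045]],[0,[0,0,0],[0,0,0]]])

```text
clock: 21.08
eef_pos: [529.1, 29.6, 117.9]
eef_rot: [-2.278, -2.162, 0.005]
force: [-0.2, -0.7, -3.6]
grip_width: 59.4
grasp_force: 55.4
```

Run:
```python
from h import *
plan([546.3,-205,110],tool(np.radians(-3.2)))
```

```text
t 21.07 pos [529.08  29.62 117.86] rot [-2.28 -2.16  0.01] F [-0.21 -0.68 -3.58] w 59.428195902156055 55.372450053691864
shift cm (tool0) [-23.34   2.94   0.82] turn [-0.  0.  0.] rows>= 3.7342710747011307 0.02037810376290224 world d [  17.22 -234.62   -7.86]
```

Call:
carry_out(increments=[[0,[-2.5,0.3,0],[0,0,0]],[0,[-3.5,0.44,0],[0,0,0]],[0,[-4,0.5,0],[0,0,0]],[0,[-4,0.5,0],[0,0,0]],[0,[-4,0.5,0],[0,0,0]],[0,[-3.5,0.44,0],[0,0,0]],[0,[-1.84,0.26,0],[0,0,0]],[0,[0,0,0],[0,0,0]],[0,[0,0,0],[0,0,0]]])

```text
clock: 22.2
eef_pos: [546.6, -203.6, 117.9]
eef_rot: [-2.277, -2.162, 0.004]
force: [-0.7, 0.4, -3.5]
grip_width: 59.2
grasp_force: 55.2
```

Run:
```python
from h import *
plan([546.3,-205,45],tool(np.radians(-3.2)))
S=snap('scene','s8.png')
H,Sa,V=cv2.split(cv2.cvtColor(S['pixels'],cv2.COLOR_RGB2HSV))
K=np.zeros(H.shape,bool);K[200:300,150:260]=1
q=max(cv2.findContours((((H<8)|(H>174))&(Sa>140)&(V>60)&K).astype('uint8'),0,2)[0],key=cv2.contourArea)
p=q[:,0];i=p[:,1].argmax();print('lowest red',p[i],[onz(S,*p[i],z) for z in(100,107,112)],cv2.boundingRect(q))
```

```text
t 22.2 pos [ 546.57 -203.58  117.89] rot [-2.28 -2.16  0.  ] F [-0.67  0.39 -3.51] w 59.208464725974764 55.213123708963394
shift cm (tool0) [-0.14  0.    7.29] turn [-0.  0.  0.] rows>= 1.1661905002884865 0.02260824757940413 world d [ -0.27  -1.42 -72.89]
lowest red [152 299] [array([ 519.24, -335.13,  100.  ]), array([ 522.14, -336.06,  107.  ]), array([ 524.2 , -336.73,  112.  ])] (152, 282, 41, 18)
```

Call:
carry_out(increments=[[0,[-0.14,0,2],[0,0,0]],[0,[0,0,2],[0,0,0]],[0,[0,0,2],[0,0,0]],[0,[0,0,1],[0,0,0]],[0,[0,0,0],[0,0,0]],[0,[0,0,0],[0,0,0]]])

```text
clock: 23.0
eef_pos: [547.5, -206.9, 49.0]
eef_rot: [2.278, 2.161, -0.003]
force: [0.4, -0.4, -3.4]
grip_width: 59.4
grasp_force: 55.2
```

Run:
```python
from h import *
plan([546.3,-205,14],tool(np.radians(-3.2)))
for n in('scene','top'):
    c=snap(n,n[0]+'9.png');E=np.linalg.inv(c['extrinsics'])
    H,Sa,V=cv2.split(cv2.cvtColor(c['pixels'],cv2.COLOR_RGB2HSV))
    m=((H<8)|(H>174))&(Sa>140)&(V>60);g=(H>45)&(H<75)&(Sa>120)&(V>60)
    for k in(m,g):
        for q in cv2.findContours(k.astype('uint8'),0,2)[0]:
            if cv2.contourArea(q)>20: print(n,'red' if k is m else 'green',cv2.boundingRect(q),cv2.approxPolyDP(q,2,True)[:,0].tolist())
    q=np.array([c['intrinsics']@(E[:3,:3]@p+E[:3,3]) for p in np.array([[x,y,z] for z in(0,28) for x,y in((480,-172),(480,-238),(612,-172),(612,-238))],float)]);print('tray nominal corners',(q[:,:2]/q[:,2:]).round().tolist())
```

```text
t 23.0 pos [ 547.51 -206.89   49.01] rot [ 2.28  2.16 -0.  ] F [ 0.41 -0.4  -3.38] w 59.37823096230166 55.157203897833824
shift cm (tool0) [ 0.19 -0.13  3.5 ] turn [-0.  0.  0.] rows>= 0.5600232779683594 0.018223790896135125 world d [ -1.21   1.89 -35.01]
scene red (149, 282, 61, 56) [[167, 282], [149, 304], [193, 337], [209, 316], [209, 312]]
scene red (184, 260, 22, 22) [[185, 260], [186, 269], [203, 281], [203, 271], [191, 261]]
scene green (173, 259, 56, 41) [[173, 266], [175, 271], [213, 299], [228, 280], [220, 271], [213, 279], [202, 283], [187, 272], [182, 264], [178, 264], [180, 259]]
tray nominal corners [[190.0, 254.0], [174.0, 273.0], [229.0, 279.0], [214.0, 300.0], [188.0, 249.0], [172.0, 269.0], [229.0, 275.0], [213.0, 296.0]]
top red (348, 182, 16, 14) [[356, 182], [348, 191], [361, 195], [363, 185]]
top green (315, 176, 9, 21) [[322, 176], [315, 177], [317, 196]]
tray nominal corners [[320.0, 216.0], [340.0, 214.0], [314.0, 178.0], [333.0, 176.0], [322.0, 215.0], [341.0, 212.0], [315.0, 176.0], [334.0, 174.0]]
```

Call:
carry_out(increments=[[0,[0.18,-0.1,0.8],[0,0,0]],[0,[0,0,1],[0,0,0]],[0,[0,0,0.9],[0,0,0]],[0,[0,0,0.5],[0,0,0]],[0,[0,0,0],[0,0,0]],[0,[0,0,0],[0,0,0]]])

```text
clock: 23.85
eef_pos: [546.1, -205.0, 16.5]
eef_rot: [2.279, 2.162, -0.004]
force: [-0.1, -0.3, -2.7]
grip_width: 59.7
grasp_force: 55.2
```

Call:
carry_out(increments=[[0,[0,0,0.1],[0,0,0]],[0,[0,0,0.1],[0,0,0]],[0,[0,0,0],[0,0,0]]])

```text
clock: 24.22
eef_pos: [545.8, -204.8, 14.3]
eef_rot: [2.279, 2.162, -0.004]
force: [0.7, -0.7, -4.4]
grip_width: 59.2
grasp_force: 55.2
```

Call:
carry_out(increments=[[0,[0,0,0.1],[0,0,0]],[0,[0,0,0],[0,0,0]]])

```text
clock: 24.48
eef_pos: [545.7, -204.8, 13.2]
eef_rot: [2.279, 2.162, -0.004]
force: [0.0, -0.9, -3.1]
grip_width: 59.2
grasp_force: 55.2
```

Call:
carry_out(increments=[[0,[0,0,0.1],[0,0,0]],[0,[0,0,0],[0,0,0]]])

```text
clock: 24.72
eef_pos: [545.7, -204.8, 12.1]
eef_rot: [-2.279, -2.162, 0.004]
force: [0.1, 0.6, -3.2]
grip_width: 59.3
grasp_force: 55.2
```

Call:
carry_out(increments=[[0,[0,0,0.1],[0,0,0]],[0,[0,0,0],[0,0,0]]])

```text
clock: 24.98
eef_pos: [545.7, -204.8, 11.1]
eef_rot: [-2.279, -2.162, 0.004]
force: [-0.4, -0.1, -3.1]
grip_width: 59.4
grasp_force: 55.2
```

Call:
carry_out(increments=[[0,[0,0,0.05],[0,0,0]],[0,[0,0,0],[0,0,0]]])

```text
clock: 25.22
eef_pos: [545.9, -204.8, 10.9]
eef_rot: [2.279, 2.162, -0.004]
force: [0.3, 0.9, -2.7]
grip_width: 59.4
grasp_force: 55.2
```

Call:
carry_out(increments=[[0,[0,0,0.05],[0,0,0]],[0,[0,0,0],[0,0,0]]])

```text
clock: 25.48
eef_pos: [545.9, -204.8, 10.8]
eef_rot: [2.279, 2.162, -0.004]
force: [-2.6, 1.0, 3.2]
grip_width: 59.1
grasp_force: 55.9
```

Call:
carry_out(increments=[[0,[0,0,0.05],[0,0,0]],[0,[0,0,0],[0,0,0]]])

```text
clock: 25.72
eef_pos: [545.9, -204.9, 10.8]
eef_rot: [2.279, 2.162, -0.004]
force: [-4.2, 2.2, 5.8]
grip_width: 59.4
grasp_force: 56.5
```

Call:
carry_out(increments=[[0.8,[0,0,0],[0,0,0]],[0.85,[0,0,0],[0,0,0]],[0.85,[0,0,0],[0,0,0]],[0.85,[0,0,0],[0,0,0]]])

```text
clock: 26.22
eef_pos: [545.9, -204.9, 9.6]
eef_rot: [2.279, 2.162, -0.004]
force: [1.0, -0.5, 0.4]
grip_width: 72.6
grasp_force: 0.0
```

Call:
carry_out(increments=[[0.85,[0,0,-1],[0,0,0]],[0.85,[0,0,-2],[0,0,0]],[0.85,[0,0,-3],[0,0,0]],[0.85,[0,0,-4],[0,0,0]],[0.85,[0,0,-4],[0,0,0]],[0.85,[0,-4,0],[0,0,0]],[0.85,[0,-5,0],[0,0,0]],[0.85,[0,-5,0],[0,0,0]],[0.85,[0,-3,0],[0,0,0]],[0.85,[0,0,0],[0,0,0]]])

```text
clock: 27.48
eef_pos: [375.3, -195.5, 151.2]
eef_rot: [2.279, 2.159, -0.003]
force: [0.5, -0.1, 1.2]
grip_width: 72.2
grasp_force: 0.0
```

Run:
```python
from h import *
for n in('scene','top'):
    c=snap(n,n[0]+'f.png');H,Sa,V=cv2.split(cv2.cvtColor(c['pixels'],cv2.COLOR_RGB2HSV))
    m=((H<8)|(H>174))&(Sa>140)&(V>60);g=(H>45)&(H<75)&(Sa>120)&(V>60)
    for k in(m,g):
        for q in cv2.findContours(k.astype('uint8'),0,2)[0]:
            if cv2.contourArea(q)>30:
                z=48 if k is m else 28
                w=cv2.minAreaRect(np.array([onz(c,*p,z)[:2] for p in q[:,0]],np.float32));print(n,'red' if k is m else 'green',cv2.boundingRect(q),np.array(w[0]),np.array(w[1]),w[2])
    for y in range(*((255,303) if n=='scene' else (172,220))):
        print(''.join('R' if (x[0]>120 and x[1]<80) else 'W' if x.min()>180 else 'Y' if x[0]>130 and x[1]>110 and x[2]<110 else 'G' if x[1]>100 and x[0]<90 else '.' for x in c['pixels'][y,(170 if n=='scene' else 310):(235 if n=='scene' else 345)].astype(int)))
```

```text
scene red (149, 282, 62, 56) [ 567.37 -310.56] [ 70.61 139.92] 88.98153686523438
scene red (187, 260, 27, 26) [ 551.77 -209.44] [46.13 68.36] 87.28252410888672
scene green (173, 249, 56, 51) [ 547.95 -206.79] [ 71.9  140.92] 86.71392822265625
.............GGGG..GGGGGGG.WWWWWW................................
............GGGG.GGGGGGGG..WWWWWW................................
...........GGGG.GGGGGGGG..WWWWWW.................................
..........GGGG.GGGGGGGG..WWWWWW.GG...............................
.........GGGG..GGGGGGG..WWWWWW..GGG..............................
........GGGG..GGGGGGG..WWWWWW...GGGGG............................
.......GGGG..GGGGGGG...WWWWWW.RR..GGGGG..........................
......GGGG..GGGGGGG.Y..WWWWW.RRR.GGGGGGG.........................
.....GGGG..GGGGGGG.Y.W...WW.RRRR.GGGGGGGGG.......................
....GGGG..GGGGGGG.YY.W...W.RRRRRRY.GGGGGGGG......................
....GGG..GGGGGGG.YYR.W....RRRRRRRRYY.Y.GGGGGG....................
...GGGG.GGGGGGG.YYRRR.....RRRRRRR.W.Y.R..GGGGG...................
...GGG.GGGGGGGG.YRRRRR..RRRRRRRRR.WW.RRRR.GGGGG..................
[... 3574 characters left out ...]
...Y.RRR.GG.....
.........G...........RRRRRR.GG.....
........GGGG.RRRRRRRRRRRR..GGGG....
........GGGG.RRRR.....Y...GGGGG....
........GGGG.............GGGGG.....
........GGG..............GGGGG.....
.........GG...............GGGG.....
.........GGG..............GGGGG....
.........GGG.............GGGGGG....
.........GGG.............GGGGGGG...
.........GG...............GGGGGG...
.........GG...............GGGGG....
.........GGG.............GGGGGG....
.........GGGGGGGGGGG....GGGGG......
.........GGGGGGGGGGGGGGGGGGG.......
..........GGGGG....................
...................................
...................................
...................................
...................................
```

The clamp stands flat and centred in the green tray with its gate open; the arm is clear.

```bash
python3 -c "
from plant import bot
print(bot.job_done())"
```

```text
the job is handed in; nothing more can be done
None
```

The gate clicked open at about 7–8 N, well within the 15 N limit, so the clamp now stands flat in the green tray, and the job is handed in.

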